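Wedge the flask fast in its cradle

ROBOT

A 6-joint arm with a two-finger parallel gripper is mounted at the origin on the work surface. World frame = base frame: x ahead of the robot, y to its left, z up, the work surface at z = 0. Lengths are in m, angles in rad, forces in N, time in s.
With the tool pointing down it reaches from about 0.275 to 1 m from the base axis. Payload 8.4 kg.
Tool frame: the origin (TCP) lies midway between the tips of the shut fingers; the grasp point (between the pads) lies 19 mm behind it; z points along the fingers, y is the line along which they close (so a half turn about z gives the same grasp; the last joint's range is limited). The gripper opens to 85 mm and grips with 20 to 120 N. Pads are 22 mm wide; open, the fingers measure 114 mm over their backs; the gripper's body (76 mm by 85 mm) begins 54 mm behind the grasp point. The pads swing forward as they close: fully open they stand 13 mm farther back than shut.
Start: joints at [-1.337, 0.353, 1.633, -0, 1.155, -0.002], TCP at [0.146, -0.608, 0.231] pointing down, gripper open.
Joint ranges: [-2.63, 2.63], [-0.92, 2.1], [0.06, 2.66], [-1.3, 4.44], [0, 2.69], [-3.02, 3.02]. Speed limits (rad/s): [2.22, 2.22, 2.79, 3.14, 3.14, 3.14].

INTERFACE

Orientations are given as a rotation vector (axis times angle).
In Python, from cell import r, solve_ik, camera, workorder, masks_of, landmark_of gives the robot as it stands. Calls block until the motion is done:
- r.move_ptp(position, orientation): joint-space move of the TCP to a pose.
- r.move_straight(position, orientation=None, velocity=0.15): straight line of the TCP; orientation=None keeps the orientation; velocity is the mean speed in m/s.
- r.goto_joints(angles): joint-space move.
- r.gripper_open() and r.close_gripper(): open the fingers fully, or close them until they stop; the grip force is fixed at half the most.
- r.dwell(seconds).
- solve_ik(position, orientation): joint angles nearest the present ones, or None.
- camera(name): name is "scene" or "top"; returns a dict with "pixels" (400x640x3 uint8, red, green, blue), "fx", "fy", "cx", "cy" (pixels), "R" (3x3) and "t" (3): a world point X has camera coordinates R X + t. Camera axes: x right, y down, z forward; pixel columns grow to the right and rows downward; lengths in m; the calibration is good to about 2 mm. A picture is of the moment at which its call begins. There is no depth.
A pose or a line that the arm cannot do raises r.PlanningError and nothing moves.
- workorder.close_job(): hands the job in; it is judged then, once.
Trained networks look in the newest picture that a camera, given by its name, has taken for a name from the list of things; names that differ only in an ending like _2 or _b are one class to them, and where a whole thing is asked for, a point or a joint stands for the part that bears it (a point fixed in the world has none). Each returns a list of dicts, best first, with "p" (0 to 1); they miss things now and then, are a little off and sometimes report something else, mostly with a low value. They report only what shows in the picture. A call takes as long as a camera call. They do not tell look-alikes from the thing itself.
- masks_of(thing, camera): "mask" (400x640 bool, what is visible of it) and "location" ([column, row] in pixels, amid what is visible of it).
- landmark_of(thing, camera): "location" ([column, row] in pixels: a listed point, or the origin of a listed thing).
Readings, each from a call of its own:
- r.read_t(): time.
- r.read_joints(): joint angles.
- r.read_qvel(): joint speeds.
- r.read_effort(): joint torques, N m.
- r.read_position(): TCP position.
- r.read_eef_rot(): TCP orientation.
- r.read_ft_force(): force on the tool from outside, world axes, zero at the start.
- r.read_wrist_torque(): the same for the moment, N m.
- r.read_opening(): finger opening in m.
- r.read_grasp_force(): force on a finger pad.
Only numpy, scipy, OpenCV 4.12 (cv2) and the standard library are available. Lean on these libraries where they do the work, as an engineer would, in place of code of your own. Each camera call takes 0.05 s, during which the arm holds its last target. There are 200 camera calls.

TASK

The steel flask lies loose in its wooden cradle on the table. Start the wooden wedge, thin end first, in the slot between the cradle's back cheek and the sliding chock and let go of it there; then tap its butt end in gently along the slot until it goes no further and the flask is nipped tight between chock and rail, but not dented. Leave the caddy, gourd, jar and plate where they stand.

Things in the scene. Friction and masses are not known exactly. Their poses are not given: they have to be found in the camera images.
- wedge_butt (a point): Centre of the butt of the loose wooden wedge (about 45 g, 24 mm high, 128 mm long), which lies flat on the table; +y points to the thin end, z up. The butt is 25 mm wide (x), 28 mm long (y), with parallel sides; the end face to tap is 14 mm behind this point (-y). Ahead of the butt the +x side runs on straight; the -x side tapers 15 mm in over 100 mm to a 10 mm thick tip
- wedge_tip (a point): Middle of the wedge's thin end face, half-way up: 114 mm ahead (+y) of the butt's centre and 7.5 mm towards the straight side (+x). Same axes as wedge_butt
- cradle: The fixed wooden cradle; origin under its board, on the table; z up. The board is 10 mm thick, x = -105 to +70 mm, y = -160 to +150 mm. On it stands the back cheek: straight inner face at x = +29.5 mm, 20 mm thick, y = -40 to +130 mm, top 36 mm above the table
- slot_mouth (a point): Point on the cheek's inner face at the mouth of the slot, on the board (cradle x = 29.5, y = -40, z = 10 mm); axes as the cradle's. The slot, open at the top, runs along +y between cheek (+x side) and chock (-x side). The wedge goes in along +y, straight side to the cheek, sliding on the board, which is bare in front of the mouth
- chock: Chock that slides on the board along the cradle's x, 170 mm long, 44 mm high; origin on the board in the plane of its flask-side face, axes as the cradle's. It starts 0 to 2 mm to -x of the cradle's origin and can go 20 mm to -x. Its slot-side face slopes 15 mm in 100 mm like the wedge, over the first 65 mm from the mouth; there the slot is 14.5 to 16.5 mm wide at first
- chock_mid (a point): Middle of the chock's top. The chock is stiff: from 30 to 45 mm in, the wedge drives it against 5 to 9 N; when the flask is nipped the wedge stops and the force climbs steeply. Where (thin end 50 to 100 mm past the mouth) differs each time. A push of 15 to 20 N makes it tight and the wedge then stays by itself; over 40 N on the flask would dent it
- rail: Fixed wooden stop rail on the cradle's board, parallel to the slot, 14 mm thick (x), 170 mm long (y), 44 mm high; origin at the centre of its underside, 10 mm above the table. Its place across the board differs by some mm each time
- flask_center (a point): Centre of the steel flask, whose main part is 68 mm across, 150 mm long, lying along the cradle's y between rail and chock on the board, with a 54 mm wide, 45 mm long black cap at the +y end; 450 g. It has a few mm of play until it is wedged
- caddy: Yellow plastic caddy with a knob on the lid, 128 x 128 mm, 152 mm high; origin at the centre of its underside. Not to be disturbed
- gourd: Calabash gourd in a steel stand with a bombilla in it, about 90 mm across, 175 mm high; origin at the centre of its underside. Not to be disturbed
- jar: Clip-top glass jar, 84 mm across, 125 mm high; origin at the centre of its underside. Not to be disturbed
- plate: Orange melamine plate, 180 mm across, 18 mm high; origin at the centre of its underside. Not to be disturbed
Not all that is in view belongs to the job. There is more than one size of the part that bears wedge_butt; the job needs the largest. What is shaped like the part that bears flask_center but red or yellow is not meant.

How it is judged:
By the outcome, as a careful person would: the job done as asked, in the order asked, and still so for the second after the job is handed in, with the robot touching nothing.
It also fails if it takes over 58 s, if anything falls off the work surface, if the arm or the gripper's body presses on something with over 40 N, if the wrist force passes 120 N, or if a joint passes its speed limit or range.

## Working session

There is one attempt and no reset: what is moved stays moved. The work goes in short steps, each a Python script; the robot and the scene stay as the last script left them, time stands still between calls to the robot, and variables do not carry over. Pictures are saved under pics/ and viewed, at most 10 in all, crops included, and the job is handed in when it is done.

```bash
ls; mkdir -p pics; cat > h.py <<'E'
import numpy as np, cv2
from cell import r, solve_ik, camera, workorder, masks_of, landmark_of
def ray(c,px):
    d=np.array([(px[0]-c['cx'])/c['fx'],(px[1]-c['cy'])/c['fy'],1.]); R=np.array(c['R']);t=np.array(c['t'])
    return -R.T@t, R.T@d
def at_z(c,px,z):
    o,d=ray(c,px); return o+d*(z-o[2])/d[2]
def proj(c,X):
    p=np.array(c['R'])@np.array(X)+np.array(c['t']); return np.array([c['fx']*p[0]/p[2]+c['cx'],c['fy']*p[1]/p[2]+c['cy']])
def save(c,n): cv2.imwrite('pics/'+n,c['pixels'][:,:,::-1])
E
python3 - <<'E'
from h import *
cs={n:camera(n) for n in('scene','top')}
for n,c in cs.items(): save(c,n+'0.png'); print(n,ray(c,(320,200)))
Z={'wedge_butt':.012,'wedge_tip':.012,'cradle':0,'slot_mouth':.01,'chock':.01,'chock_mid':.054,'rail':.01,'flask_center':.044}
for k,z in Z.items():
  for n,c in cs.items():
    for d in landmark_of(k,n)[:4]: print(k,n,round(d['p'],2),np.round(d['location'],1),at_z(c,d['location'],z).round(4))
print(r.read_t())
E
```

```text
pics
scene (array([ 1.27127326, -0.12591003,  0.97397135]), array([-0.66118576,  0.10239774, -0.74329359]))
top (array([0.35902304, 0.01787254, 1.2004011 ]), array([ 1.33905110e-01, -1.68086186e-04, -9.91010764e-01]))
wedge_butt scene 0.82 [204.6 233.9] [ 0.4957 -0.3509  0.012 ]
wedge_butt scene 0.69 [273.4 205.8] [ 0.417  -0.1415  0.012 ]
wedge_butt scene 0.6 [230.1 205.5] [ 0.3947 -0.2754  0.012 ]
wedge_butt top 0.71 [441.1 207.5] [ 0.5008 -0.3483  0.012 ]
wedge_butt top 0.66 [374.8 236.3] [ 0.4119 -0.1473  0.012 ]
wedge_butt top 0.46 [417.1 244.1] [ 0.3902 -0.2732  0.012 ]
wedge_tip scene 0.78 [246.5 229.2] [ 0.4973 -0.2281  0.012 ]
wedge_tip scene 0.44 [213.5 190.8] [ 0.3224 -0.3278  0.012 ]
wedge_tip top 0.73 [430.9 268.9] [ 0.3178 -0.3123  0.012 ]
wedge_tip top 0.66 [402.6 208.5] [ 0.4965 -0.2319  0.012 ]
wedge_tip top 0.63 [396.7 240.4] [ 0.4005 -0.2125  0.012 ]
wedge_tip top 0.4 [299.4 195.3] [0.5333 0.0803 0.012 ]
cradle scene 0.74 [351.9 227.9] [0.5324 0.0863 0.    ]
cradle top 0.64 [300.3 199.6] [0.5218 0.0779 0.    ]
slot_mouth scene 0.88 [339.5 234.4] [0.5582 0.0428 0.01
[... 268 characters left out ...]
.1057 0.01  ]
chock scene 0.29 [471.  262.5] [0.7127 0.389  0.01  ]
chock top 0.91 [299.6 199.5] [0.5207 0.0795 0.01  ]
chock_mid scene 0.92 [364.9 213.2] [0.5254 0.1238 0.054 ]
chock_mid top 0.57 [287.4 198.3] [0.5179 0.1129 0.054 ]
rail scene 0.8 [354.9 201.6] [0.4377 0.1153 0.01  ]
rail top 0.52 [289.1 228.1] [0.4338 0.1095 0.01  ]
flask_center scene 0.98 [360.2 202. ] [0.4713 0.1224 0.044 ]
flask_center scene 0.91 [401.5 153.6] [0.2763 0.3107 0.044 ]
flask_center scene 0.78 [376.3 291.7] [0.7785 0.0958 0.044 ]
flask_center top 0.94 [288.1 210.5] [0.4832 0.1109 0.044 ]
flask_center top 0.77 [207.  289.3] [0.2547 0.3372 0.044 ]
flask_center top 0.76 [287.4 122.3] [0.7516 0.1189 0.044 ]
0.9
```

View pics/scene0.png

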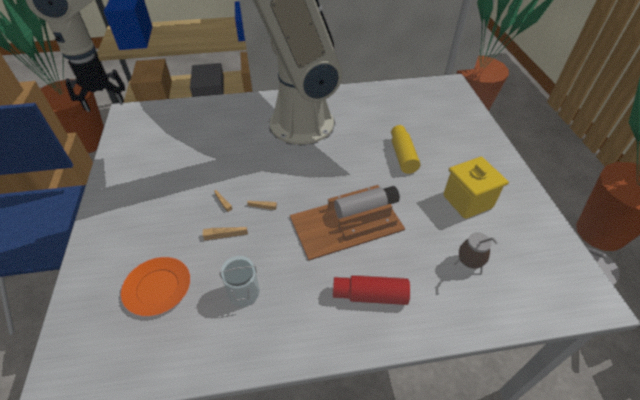

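View pics/top0.png

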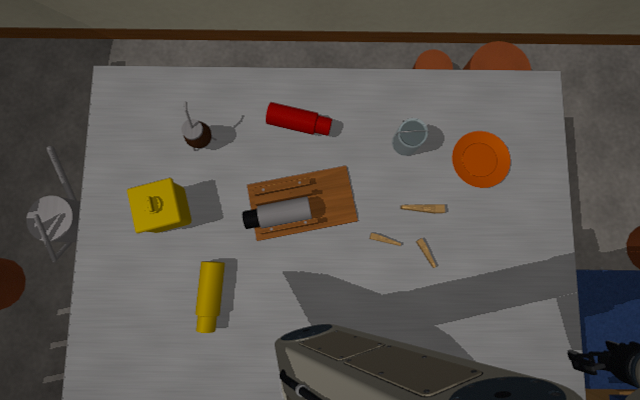

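The largest wedge is at top (423,208) and scene (225,233). The cradle, with the cap end left, is at top (303,203) and scene (348,220). Next I'll look closer for edges.

```bash
python3 - <<'E'
from h import *
T=cv2.imread('pics/top0.png');S=cv2.imread('pics/scene0.png')
a=cv2.resize(T[155:250,235:368],None,fx=6,fy=6,interpolation=cv2.INTER_CUBIC)
b=cv2.resize(S[175:265,285:415],None,fx=6,fy=6,interpolation=cv2.INTER_CUBIC)
cv2.imwrite('pics/a.png',a);cv2.imwrite('pics/b.png',b)
for n in('top','scene'):
  c=camera(n)
  for k in('wedge_butt','cradle','chock','rail'):
    for d in masks_of(k,n)[:3]:
      m=d['mask'].astype(np.uint8); cs,_=cv2.findContours(m,0,2); q=max(cs,key=cv2.contourArea)
      print(n,k,round(d['p'],2),m.sum(),np.round(d['location']),cv2.approxPolyDP(cv2.convexHull(q),3,True)[:,0].tolist(), cv2.minAreaRect(q))
E
```

```text
top wedge_butt 0.74 2727 [162. 204.] [[184, 189], [189, 223], [158, 234], [135, 230], [129, 188], [170, 178]] ((159.0882568359375, 206.8529510498047), (52.14515686035156, 57.96601486206055), 75.96376037597656)
top wedge_butt 0.73 296 [429. 205.] [[444, 210], [432, 212], [401, 206], [442, 204]] ((422.5, 208.0), (8.0, 43.0), 90.0)
top wedge_butt 0.54 139 [383. 239.] [[371, 234], [399, 244], [371, 238]] ((384.8000183105469, 239.60000610351562), (29.725406646728516, 5.692099571228027), 18.43494987487793)
top cradle 0.74 4214 [315. 195.] [[346, 166], [355, 221], [256, 238], [248, 184]] ((301.5961608886719, 202.48077392578125), (57.658145904541016, 103.35320281982422), 78.69007110595703)
top chock 0.84 387 [287. 197.] [[311, 190], [310, 195], [255, 203], [290, 190]] ((282.8846435546875, 195.92308044433594), (8.825225830078125, 57.462032318115234), 78.69007110595703)
top rail 0.84 309 [294. 226.] [[317, 219], [314, 224], [260, 231]] ((288.673095703125, 225.86538696289062), (6.275716304779053, 58.24649429321289), 78.69007110595703)
scene wedge_butt 0.9 416 [218. 231.] [[246, 229], [245, 233]
[... 548 characters left out ...]
(346.4697265625, 221.90426635742188), (50.188560485839844, 106.65068817138672), 72.47443389892578)
scene cradle 0.46 1256 [364. 201.] [[398, 192], [394, 203], [339, 218], [334, 211], [334, 201], [340, 197], [391, 185]] ((365.7276611328125, 200.49252319335938), (20.168272018432617, 66.74053955078125), 74.87599182128906)
scene chock 0.79 656 [362. 220.] [[391, 206], [387, 216], [341, 231], [338, 228], [342, 217]] ((364.4244079589844, 216.7606964111328), (13.049025535583496, 57.164764404296875), 72.47443389892578)
scene rail 0.47 187 [344. 195.] [[377, 185], [331, 209], [327, 206], [329, 198]] ((350.91790771484375, 193.2843017578125), (10.761911392211914, 54.14391326904297), 63.970401763916016)
```

View pics/a.png

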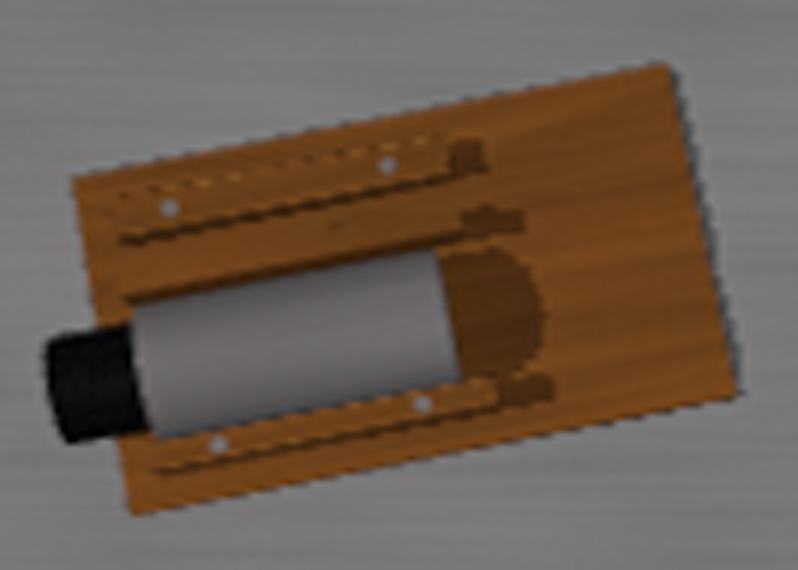

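View pics/b.png

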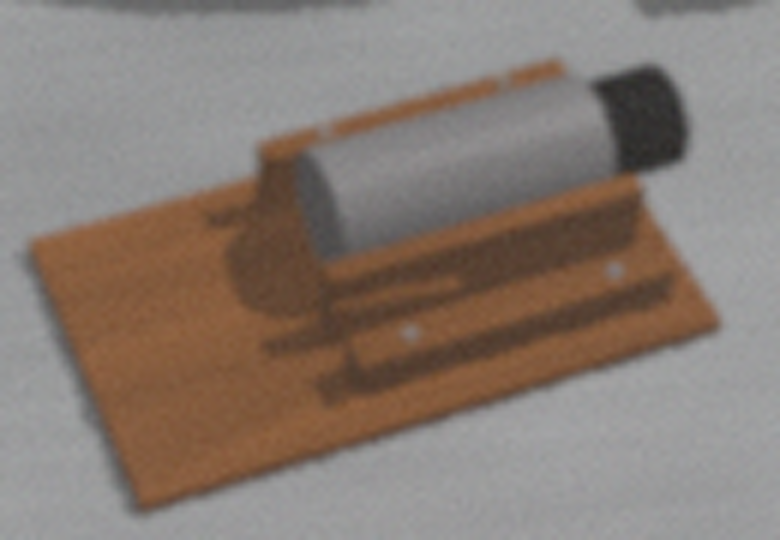

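The top crop shows the board with corners clear at crop (72,177), (668,63), (737,394), (133,515). The scene crop has corners at (30,240), (140,502), (720,320), and the slot mouth at about (350,345). Next I fit the cradle pose to these.

```bash
cat >> h.py <<'E'
from scipy.spatial.transform import Rotation
def ori(yaw,flip=0):
    a=yaw+np.pi*flip; y=np.array([np.cos(a),np.sin(a),0]); z=np.array([0,0,-1.]); 
    return Rotation.from_matrix(np.c_[np.cross(y,z),y,z]).as_rotvec()
def W(P,p):  # planar pose (x,y,yaw), local mm -> world m
    c,s=np.cos(P[2]),np.sin(P[2]); return np.array([P[0]+(c*p[0]-s*p[1])/1e3,P[1]+(s*p[0]+c*p[1])/1e3,p[2]/1e3])
E
python3 - <<'E'
from h import *
from scipy.optimize import least_squares
T,S=camera('top'),camera('scene')
u=lambda p,o:(np.array(p)+.5)/6-.5+o
ob=[(T,u((72,177),(235,155)),(70,150,10)),(T,u((668,63),(235,155)),(70,-160,10)),(T,u((737,394),(235,155)),(-105,-160,10)),(T,u((133,515),(235,155)),(-105,150,10)),
(S,u((30,240),(285,175)),(-105,-160,10)),(S,u((140,502),(285,175)),(70,-160,10)),(S,u((720,320),(285,175)),(70,150,10))]
for sel in(ob,ob[:4],ob[4:]):
  f=least_squares(lambda P:np.concatenate([proj(c,W(P,p))-q for c,q,p in sel]),[.53,.08,.17]); print(f.x.round(4),f.fun.round(1))
  print('mouth',W(f.x,(29.5,-40,10)).round(4))
# wedge: landmarks
ob=[(T,(441.1,207.5),(0,0,12)),(S,(204.6,233.9),(0,0,12)),(T,(402.6,208.5),(7.5,114,12)),(S,(246.5,229.2),(7.5,114,12))]
f=least_squares(lambda P:np.concatenate([proj(c,W(P,p))-q for c,q,p in ob]),[.5,-.35,.0]); print('wedge',f.x.round(4),f.fun.round(1))
P=f.x
for fl in(0,1):
  print(fl,solve_ik(W(P,(0,0,10)),ori(P[2],fl)),solve_ik([.56,-.04,.02],ori(.18,fl)),solve_ik([.56,-.04,.02],ori(.18+np.pi/2,fl)))
t=cv2.imread('pics/top0.png')[185:225,385:460];s=cv2.imread('pics/scene0.png')[215:255,190:265]
cv2.imwrite('pics/w.png',cv2.resize(np.vstack([t,s]),None,fx=7,fy=7,interpolation=cv2.INTER_CUBIC))
E
```

```text
[0.5282 0.0812 0.2056] [-0.1  0.1  0.2 -0.2  0.4  0.5 -0.4  0.4 -0.6 -0.2  0.   0.7  0.7  0.3]
mouth [0.5652 0.048  0.01  ]
[0.5288 0.0812 0.2065] [-0.1 -0.1  0.1 -0.4  0.4  0.2 -0.4  0.2]
mouth [0.5659 0.0481 0.01  ]
[0.5269 0.0812 0.2057] [-0.6 -0.5 -0.   0.3  0.6 -0. ]
mouth [0.564  0.0481 0.01  ]
wedge [ 0.499  -0.3468  0.0858] [-0.5  0.6  1.4  0.7  0.2 -0.1 -1.5  0. ]
0 [-6.09854585e-01  6.05278030e-01  1.81024819e+00 -4.44089210e-16
  7.26066431e-01 -6.95649713e-01] [-7.39792323e-02  5.39975494e-01  1.91201476e+00 -4.44089210e-16
  6.89602399e-01 -2.53979232e-01] [-7.39792323e-02  5.39975494e-01  1.91201476e+00 -4.44089210e-16
  6.89602399e-01 -1.82477556e+00]
1 [-6.09854585e-01  6.05278030e-01  1.81024819e+00 -4.44089210e-16
  7.26066431e-01  2.44594294e+00] [-7.39792323e-02  5.39975494e-01  1.91201476e+00 -4.44089210e-16
  6.89602399e-01  2.88761342e+00] [-7.39792323e-02  5.39975494e-01  1.91201476e+00 -4.44089210e-16
  6.89602399e-01  1.31681709e+00]
```

View pics/w.png

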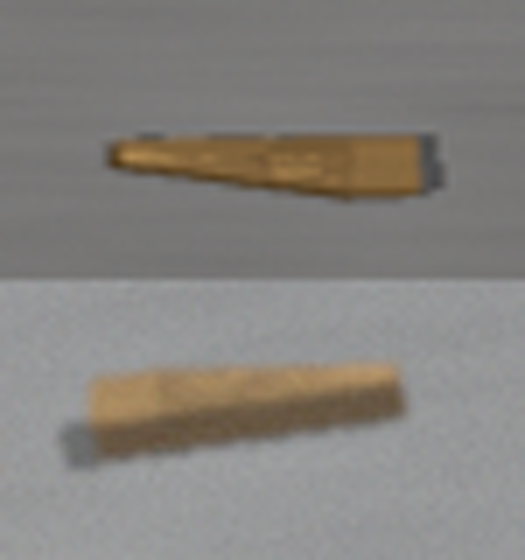

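```bash
python3 - <<'E'
from h import *
from scipy.optimize import least_squares
T,S=camera('top'),camera('scene')
u=lambda p,o:(np.array(p)+.5)/7-.5+o
t,s=(385,185),(190,215)
ob=[(T,u((422,136),t),(12.5,-14,24)),(T,u((418,193),t),(-12.5,-14,24)),(T,u((108,143),t),(12.5,114,24)),
(S,u((93,98),s),(-12.5,-14,24)),(S,u((97,145),s),(12.5,-14,24)),(S,u((402,100),s),(12.5,114,24))]
f=least_squares(lambda P:np.concatenate([proj(c,W(P,p))-q for c,q,p in ob]),[.5,-.35,.0]);P=f.x; print('wedge',P.round(4),f.fun.round(1))
if abs(P[0]-.499)>.008 or abs(P[1]+.348)>.008: raise SystemExit('disagree')
o=ori(P[2])
r.move_ptp(W(P,(0,0,90)),o); r.move_straight(W(P,(0,0,5)),o,velocity=.15)
print('F',r.read_ft_force())
r.close_gripper(); print(r.read_opening(),r.read_grasp_force(),r.read_ft_force(),r.read_position())
r.move_straight(W(P,(0,0,95)),o,velocity=.15); print(r.read_opening(),r.read_ft_force(),r.read_t())
E
```

```text
wedge [ 0.497  -0.3391  0.033 ] [-1.2  0.  -0.   0.2  1.  -0.1  0.1  0.1 -0.5  0.1  0.2 -0.1]disagree
```

```bash
python3 - <<'E'
from h import *
P=[.4975,-.3415,.04]
o=ori(P[2])
r.move_ptp(W(P,(0,0,90)),o); r.move_straight(W(P,(0,0,5)),o,velocity=.15)
print('F',r.read_ft_force())
r.close_gripper(); print(r.read_opening(),r.read_grasp_force(),r.read_ft_force(),r.read_position())
r.move_straight(W(P,(0,0,95)),o,velocity=.15); print(r.read_opening(),r.read_ft_force(),r.read_t())
C=[.5282,.0812,.2056]
# hover: wedge butt at local y=-164 -> tip 10 mm before the mouth
r.move_ptp(W(C,(15,-164,80)),ori(C[2])); r.move_straight(W(C,(15,-164,30)),velocity=.15)
print(r.read_opening(),r.read_ft_force(),r.read_position(),r.read_t())
T=camera('top'); im=T['pixels'][140:240,245:385,::-1].copy()
cv2.imwrite('pics/h1.png',cv2.resize(im,None,fx=5,fy=5,interpolation=cv2.INTER_CUBIC))
S=camera('scene')
cv2.imwrite('pics/h2.png',cv2.resize(S['pixels'][185:270,280:400,::-1],None,fx=6,fy=6,interpolation=cv2.INTER_CUBIC))
for n,c in(('top',T),('scene',S)):
  for k,z in(('wedge_tip',.037),('slot_mouth',.01)):
    for d in landmark_of(k,n)[:2]: print(n,k,d['p'],d['location'],at_z(c,d['location'],z))
print('exp tip',W(C,(22.5,-50,37)))
E
```

```text
F [0.53396932 0.2269805  0.27695862]
0.023104229638507886 59.96891140937805 [0.30847417 0.38656513 6.25395185] [ 0.49797816 -0.34177679  0.00565631]
0.024044044515933297 [ 0.37391218  0.5166762  -0.69767344] 5.35
0.02355988672044687 [ 0.00901389 -0.6645012   0.63754876] [ 0.57619371 -0.07714374  0.02994611] 6.9083
top wedge_tip 0.62 [433.1, 267.3] [ 0.3232596  -0.31183315  0.037     ]
top wedge_tip 0.42 [312.8, 184.8] [0.56166712 0.03961386 0.037     ]
top slot_mouth 0.7 [306.7, 184.5] [0.56709119 0.05872157 0.01      ]
scene wedge_tip 0.77 [244.3, 204.2] [ 0.41888934 -0.22857179  0.037     ]
scene wedge_tip 0.75 [339.0, 228.2] [0.55570036 0.04081734 0.037     ]
scene slot_mouth 0.64 [343.2, 234.7] [0.56099104 0.05339765 0.01      ]
exp tip [0.56043385 0.03684654 0.037     ]
```

View pics/h2.png

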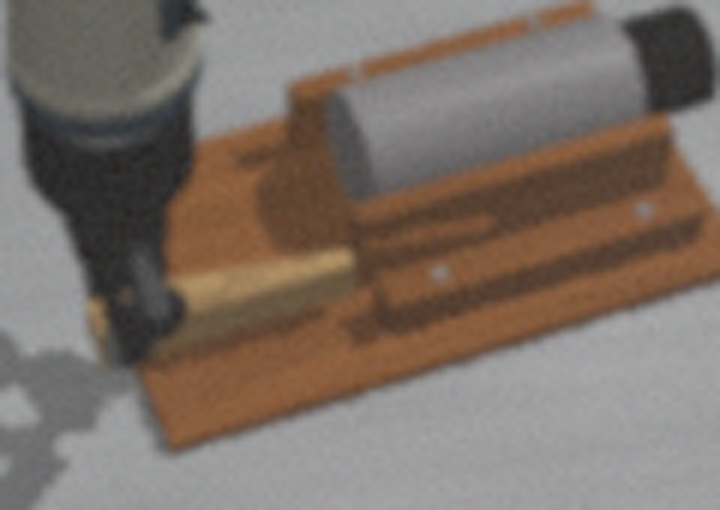

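The scene picture shows the wedge gripped straight, tip at crop (352,262), just short of the mouth at crop (375,290) and lined up with the slot. Next I lower it and slide it in with a force watch.

```bash
cat >> h.py <<'E'
C=[.5282,.0812,.2056]
def loc(X):
    c,s=np.cos(C[2]),np.sin(C[2]); d=(np.array(X)-[C[0],C[1],0])*1e3; return np.array([c*d[0]+s*d[1],-s*d[0]+c*d[1],d[2]])
def locF():
    f=r.read_ft_force(); c,s=np.cos(C[2]),np.sin(C[2]); return np.array([c*f[0]+s*f[1],-s*f[0]+c*f[1],f[2]])
E
python3 - <<'E'
from h import *
np.set_printoptions(precision=2,suppress=True)
f0=locF(); z=30
for z in(22,18.5,17,16):
    r.move_straight(W(C,(15,-164,z)),velocity=.06); f=locF()-f0; print(z,f)
    if f[2]>4: break
z+=.3
r.move_straight(W(C,(15,-164,z)),velocity=.05); f1=locF()
for y in range(-161,-126,3):
    r.move_straight(W(C,(15,y,z)),velocity=.05); f=locF()-f1; print(y,f,loc(r.read_position()))
    if f[1]<-4 or abs(f[0])>5: break
print(r.read_opening(),r.read_t())
save(camera('scene'),'s3.png')
E
```

```text
22 [ 0.96  0.36 -0.86]
18.5 [ 0.36 -0.31 -1.18]
17 [ 1.92 -0.28 -2.  ]
16 [ 1.42  1.45 -0.79]
-161 [-0.22  1.36 -0.1 ] [  14.92 -160.75   16.28]
-158 [0.24 0.5  0.54] [  14.97 -157.78   16.28]
-155 [ 0.42 -0.09  0.62] [  14.95 -154.8    16.25]
-152 [ 1.03  0.8  -0.71] [  14.97 -151.83   16.29]
-149 [ 0.5   0.16 -0.01] [  14.98 -148.83   16.3 ]
-146 [-0.01 -0.59  0.55] [  14.96 -145.81   16.28]
-143 [ 0.55  0.34 -0.27] [  15.   -142.85   16.3 ]
-140 [0.91 0.3  0.44] [  14.95 -139.81   16.27]
-137 [1.26 0.58 0.7 ] [  14.98 -136.84   16.29]
-134 [0.53 0.23 0.65] [  14.98 -133.81   16.31]
-131 [ 0.78 -0.87  0.89] [  14.97 -130.82   16.28]
-128 [-0.29 -0.05 -0.38] [  14.98 -127.84   16.3 ]
0.02335002321789811 11.4917
```

```bash
python3 - <<'E'
from h import *
np.set_printoptions(precision=2,suppress=True)
f1=locF()
for z in (15.7,15.2,14.7):
    r.move_straight(W(C,(15,-128,z)),velocity=.05); f=locF()-f1; print(z,f)
    if f[2]>3: break
r.gripper_open(); print(r.read_opening(),locF())
r.move_straight(W(C,(15,-128,75)),velocity=.2)
S=camera('scene'); cv2.imwrite('pics/h4.png',cv2.resize(S['pixels'][185:270,280:400,::-1],None,fx=6,fy=6,interpolation=cv2.INTER_CUBIC))
for d in landmark_of('wedge_tip','scene')[:3]: print(d['p'],d['location'],loc(at_z(S,d['location'],.022)))
for d in landmark_of('wedge_butt','scene')[:3]: print(d['p'],d['location'],loc(at_z(S,d['location'],.022)))
print(r.read_t())
E
```

```text
15.7 [-0.65  0.35 -1.  ]
15.2 [-1.87  1.35  5.9 ]
0.08576177637435246 [-0.75  0.02  0.36]
0.65 [246.8, 204.6] [-179.57 -272.89   22.  ]
0.59 [348.8, 229.1] [ 21.39 -14.37  22.  ]
0.72 [308.3, 235.6] [   1.58 -134.39   22.  ]
0.62 [227.3, 203.6] [-205.1  -328.65   22.  ]
0.54 [270.5, 206.2] [-147.15 -205.83   22.  ]
13.2667
```

View pics/h4.png

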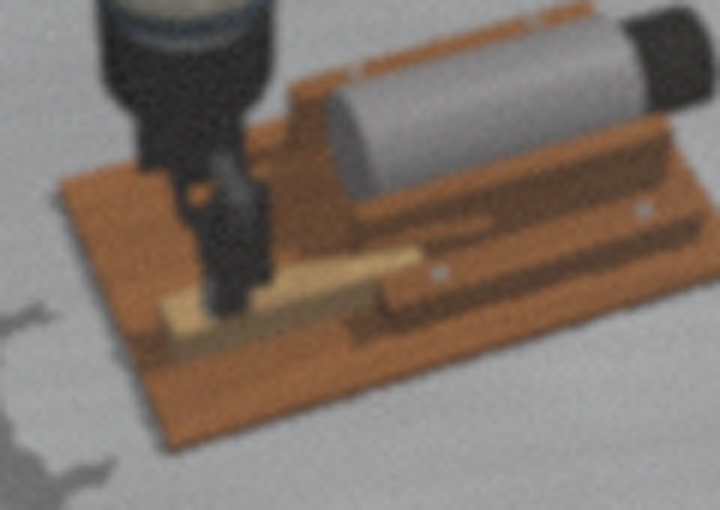

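The wedge is standing in the slot, released, with its tip at crop (420,255) beyond the cheek's mouth end (380,290). Next I shut the fingers and push on the butt under a force watch.

```bash
python3 - <<'E'
from h import *
np.set_printoptions(precision=1,suppress=True)
def F(): return np.mean([locF() for _ in range(4)],axis=0)
r.move_straight(W(C,(16,-175,75)),velocity=.2); r.close_gripper()
r.move_straight(W(C,(16,-175,17)),velocity=.15); f0=F(); print(f0,r.read_opening(),r.read_t())
y=-175; step=3; log=[]
while y<-70 and r.read_t()<46:
    y+=step; r.move_straight(W(C,(16,y,17)),velocity=.05)
    f=F()-f0; p=-f[1]; log.append((y,round(p,1),round(f[0],1)))
    if p>=15.5 or abs(f[0])>12 or abs(f[2])>12: break
    step=3 if p<2 and y<-152 else 1. if p<10.5 else .4
print(log); print(f,loc(r.read_position()),r.read_t())
E
```

```text
[-0.3 -0.3  0.2] -0.00018580821998541498 14.95
[(-172, np.float64(-0.6), np.float64(-0.4)), (-169, np.float64(-1.1), np.float64(0.3)), (-166, np.float64(0.8), np.float64(0.2)), (-163, np.float64(-0.9), np.float64(0.3)), (-160, np.float64(0.2), np.float64(0.4)), (-157, np.float64(-0.5), np.float64(0.7)), (-154, np.float64(-0.2), np.float64(0.1)), (-151, np.float64(-0.9), np.float64(0.2)), (-150.0, np.float64(0.1), np.float64(1.4)), (-149.0, np.float64(-0.7), np.float64(0.3)), (-148.0, np.float64(-0.2), np.float64(1.0)), (-147.0, np.float64(-0.3), np.float64(0.4)), (-146.0, np.float64(-0.3), np.float64(-0.7)), (-145.0, np.float64(-0.4), np.float64(-0.2)), (-144.0, np.float64(-0.2), np.float64(1.1)), (-143.0, np.float64(-0.3), np.float64(-0.2)), (-142.0, np.float64(-0.7), np.float64(1.0)), (-141.0, np.float64(0.1), np.float64(1.2)), (-140.0, np.float64(-0.5), np.float64(0.8)), (-139.0, np.float64(0.3), np.float64(1.5)), (-138.0, np.float64(3.5), np.float64(1.6)), (-137.0, np.float64(3.4), np.float64(1.9)), (-136.0, np.float64(4.7), np.float64(2.6)), (-135.0, np.float64(3.3), np.float64(
[... 996 characters left out ...]
.4), np.float64(3.5)), (-111.0, np.float64(3.3), np.float64(2.5)), (-110.0, np.float64(3.3), np.float64(2.9)), (-109.0, np.float64(3.5), np.float64(3.0)), (-108.0, np.float64(2.7), np.float64(2.7)), (-107.0, np.float64(4.0), np.float64(3.2)), (-106.0, np.float64(4.5), np.float64(4.3)), (-105.0, np.float64(5.4), np.float64(3.6)), (-104.0, np.float64(5.4), np.float64(4.1)), (-103.0, np.float64(6.5), np.float64(4.5)), (-102.0, np.float64(6.5), np.float64(5.2)), (-101.0, np.float64(8.3), np.float64(5.7)), (-100.0, np.float64(11.8), np.float64(4.8)), (-99.6, np.float64(14.1), np.float64(5.6)), (-99.19999999999999, np.float64(17.1), np.float64(5.1))]
[  5.1 -17.1  -1.2] [  17.6 -101.4   17.6] 30.2
```

```bash
python3 - <<'E'
from h import *
r.dwell(.3); print(locF())
r.move_straight(W(C,(16,-135,17)),velocity=.1); r.move_straight(W(C,(16,-135,120)),velocity=.2)
r.move_straight(W(C,(-60,-260,200)),velocity=.25); r.dwell(.3)
S=camera('scene'); cv2.imwrite('pics/h5.png',cv2.resize(S['pixels'][185:270,280:400,::-1],None,fx=6,fy=6,interpolation=cv2.INTER_CUBIC))
print(r.read_t())
E
```

```text
[  4.41240349 -17.05262054  -1.38048309]
32.8417
```

View pics/h5.png

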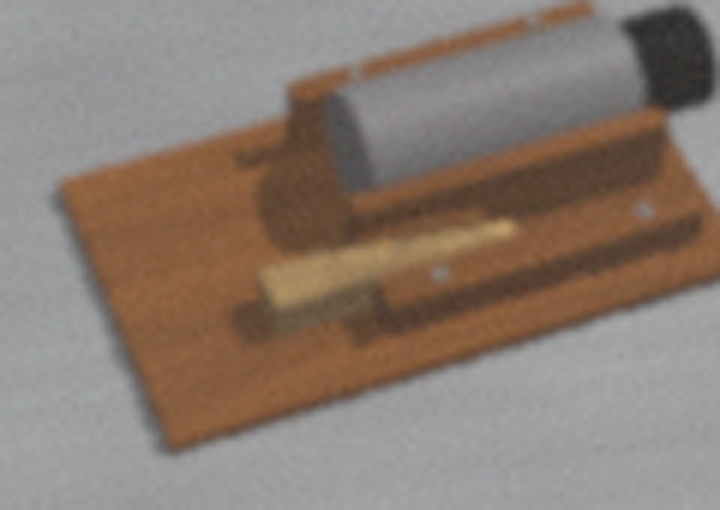

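The wedge sits along the cheek with its tip at crop (515,228) and the chock up against the flask. It held when I let go after a 17 N push.

```bash
python3 -c "
from h import *
print(workorder.close_job())"
```

```text
the job is handed in; nothing more can be done
None
```

I started the largest wedge in the slot, let go of it there, then pushed it in until it stopped at about 17 N with the flask nipped; it stayed put when I backed off, and I handed the job in at about 33 s; no verdict came back.

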